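# Seat a lens tray in the inspection nest and clamp it

### The arm

A 6-joint arm with a two-finger parallel gripper is mounted at the origin on the work surface. World frame = base frame: x ahead of the robot, y to its left, z up, the work surface at z = 0. Lengths are in mm, angles in rad, forces in N, time in s.
With the tool pointing down it reaches from about 275 to 850 mm from the base axis. Payload 5.2 kg.
Tool frame: the origin (TCP) lies between the finger pads; the fingertips stand 14 mm ahead of it and the grasp point (between the pads) lies 5 mm behind it; y points along the fingers, x is the direction in which the jaws open and shut, and the axes are right-handed (so a half turn about y gives the same grasp; the last joint's range is limited). The gripper opens to 85 mm and grips with 20 to 120 N. Pads are 22 mm wide; open, the fingers measure 114 mm over their backs; the gripper's body (76 mm by 85 mm) begins 54 mm behind the grasp point. The pads swing forward as they close: fully open they stand 13 mm farther back than shut.
Start: joints at [0.953, 0.259, 1.535, -0, 1.348, -0.203], TCP at [221.633, 503.373, 245.31] pointing down, gripper open.
Joint ranges: [-3.14, 3.14], [-0.91, 2.08], [0.19, 2.58], [-1.22, 4.36], [0.22, 2.71], [-3.12, 3.12]. Speed limits (rad/s): [2.57, 2.57, 3.14, 3.14, 3.14, 3.14].

### API

Orientations are given as a unit quaternion [w, x, y, z].
In Python, from station import robot gives the robot as it stands.
- The arm moves only by the shell command python3 -m jog 'ROWS' [OPENING] [FORCE]. ROWS is text: rows parted by semicolons, each of 6 numbers parted by spaces: the shift along the tool's x, y, z normalised to -1 to 1, where 1 is 15 cm, then the turn, a rotation vector about the tool's x, y, z normalised to -1 to 1, where 1 is 360 degrees. A call has 1 to 12 rows; each row is the pose to reach, as a shift and turn from the pose commanded when the call began, along the tool's axes at that moment, turning the shorter way round; what a row does not reach only later rows make up. A row lasts 1/8 s, in which the tool goes at most 62.5 mm and 10.7 degrees, less where a joint would pass 70% of its speed; a pose out of reach is approached as far as the arm can. A call with a number of a shift or a turn outside -1 to 1 is refused whole. A call with a gripper value outside its range is refused whole. OPENING is the finger opening in mm, from 0 to 85.4, set as the call begins (- or left out, the last holds). The fingers move at their own pace and stop on an object; FORCE is the grip in N (left out, the last holds). Time passes only in rows, so rows that repeat a pose let the fingers close. It gives the time, the measured TCP pose, the force and the opening at its end, in the units of the state.
- robot.read_state(): the state, without advancing time (a new reading comes with each control period).
- robot.capture(name): name is "side" or "top"; returns the picture (420x560x3 uint8, red, green, blue); there is no depth.
- robot.get_calibration(name): a dict with "vertical_fov" (degrees; the focal length in pixels is half the picture's height over the tangent of half this angle, whatever the lens; pixels are square), "cx", "cy" (the principal point, pixels), "extrinsics" (4x4, takes a point from camera to world coordinates). Camera axes: x right, y down, z forward; pixel columns grow to the right and rows downward; lengths in mm; the calibration is good to about 2 mm. A picture is of the moment at which its call begins. get_calibration takes no time and is no camera call.
- robot.hand_in(): hands the job in, once; it reports no verdict.
The state is a dict: "t": time; "joint_positions": joint angles; "dq": joint speeds; "joint_torque": joint torques, N m; "tcp_pos": TCP position; "tool_rot": TCP orientation; "contact_force": force on the tool from outside, world axes, zero at the start; "wrist_torque": the same for the moment, N m; "finger_gap": finger opening in mm.
Only numpy, scipy, OpenCV 4.12 (cv2) and the standard library are available. Lean on these libraries where they do the work, as an engineer would, in place of code of your own. Each camera call takes 0.05 s, during which the arm holds its last target. There are 200 camera calls.

### The job

Push the loose lens tray over the bench until its long side is flush against the rear rail of the inspection nest, between the side stop and the open clamp. Then push the clamp slide along the rail so that the tray is held with no gap, square against both the rail and the side stop. Slide the tray only, never lift it, and leave everything else standing where it is.

Things in the scene. Friction and masses are not known exactly. Their poses are not given: they have to be found in the camera images.
- tray: Loose lens tray on the bench before the nest: clear/grey plastic, 3 x 4 round white wells; 86 mm along own x, 128 along y, 20 high (solid to 13 mm, rim above), 0.13-0.25 kg. Origin: centre of underside. Starts 60-92 mm short (nest -x) and 15-35 mm to nest -y of its seat, within 0.2 rad of square, so a straight push along nest +x takes it between stop and clamp.
- nest: Fixed L of two aluminium bars, 14 mm high, 20 wide. Origin: on the bench, centre of the tray's seat (white rectangle on the bench); a seated tray's origin and axes coincide with it. Rear rail along y: front face at x = +43 mm, y -216 to +84. Side stop along x (-45 to +45): inner face at y = +64 mm. Turned up to 0.2 rad on the bench.
- clamp (a joint): Clamp slide on the rear rail, at the seat's -y side: travel in m along nest +y. 0 = open; starts at 0-0.020, meets a seated tray at 0.070, ends at 0.085. Stays where left; takes 2 N, plus 1-3 N for a tray pushed ahead of it. Its jaw, an aluminium block 19 mm high, reaches 63 mm forward (nest -x) of the rail's front face.
- clamp_face (a point): Centre of the clamp jaw's flat face that meets the tray, 10 mm above the bench; moves with the slide. Axes parallel to the nest's.
- clamp_push (a point): Centre of the outer (nest -y) face of the clamp's upright push plate, 22 mm above the bench; push it towards nest +y. Plate: 80 mm along nest x, 10 thick, 2 to 42 mm above the bench. This face lies 36 mm to nest -y of the jaw face. The bench is clear for 75 mm on its -y side. Moves with the slide.
- vial: Bystander: small upright clear glass vial, 22 mm wide, 45 mm high, left of the side stop. Origin: centre of the underside.
- loupe: Bystander: black magnifying loupe, 42 mm wide, 42 mm high, left of the side stop. Origin: centre of the underside.
- lens_case: Bystander: flat white two-lobed lens case, 30 x 66 x 14 mm, long along its y, in front of the clamp. Origin: centre of the underside.
- jar: Bystander: amber glass jar with black cap, 52 mm wide, 65 mm high, behind the rail. Origin: centre of the underside.
- tray_stack: Bystander: stack of four spare trays, 90 x 132 mm, 78 mm high, behind the rail at the left. Origin: centre of the underside.
- tweezers: Bystander: steel tweezers lying along their y, 124 mm long, 8 mm high, behind the rail at the right. Origin: centre of the underside.
- driver: Bystander: screwdriver with black handle, 150 mm long, lying along its x, on the left. Origin: about the middle, on the bench.

How it is judged (in metres and radians):
On the way:
1. the tray lies against the rear rail (within 6 mm, square to 0.08 rad) with the clamp not yet closed (x of tray in the frame of nest between -0.006 and 0.006 m and y of tray in the frame of nest between -0.075 and 0.006 m and angle between the x axis of tray and the x axis of nest, either way round below 0.08 rad and value of joint clamp below 0.066 m), for 0.1 s.
At the end, for the whole second after the job is handed in: The tray lies flat and at rest on its seat, within 4 mm of both the rear rail and the side stop and square to 0.04 rad, and the clamp slide is closed on it (0.067 to 0.073 m) (x of tray in the frame of nest between -0.004 and 0.003 m and y of tray in the frame of nest between -0.004 and 0.003 m and z of tray in the frame of nest below 0.003 m and angle between tray's own z axis and vertical below 0.05 rad and angle between the x axis of tray and the x axis of nest, either way round below 0.04 rad and value of joint clamp between 0.067 and 0.073 m and linear speed of tray below 0.01 m/s); the robot touches nothing.
It fails at once if the tray is lifted more than 8 mm or tipped over 0.2 rad (height (world z) of tray above 0.008 m or angle between tray's own z axis and vertical above 0.2 rad).
It fails at once if a bystander is moved more than 15 mm (distance of any of vial, loupe, lens_case, jar, tray_stack, tweezers, driver from where it was at the start of the episode above 0.015 m).
It also fails if it takes over 48 s, if anything falls off the work surface, if the arm or the gripper's body presses on something with over 40 N, if the wrist force passes 120 N, or if a joint passes its speed limit or range.

## Working session

There is one attempt and no reset: what is moved stays moved. The work goes in short steps, Python scripts to look and compute and a shell command to move; the robot and the scene stay as the last step left them, time stands still between calls to the robot, and variables do not carry over. Pictures are saved under pics/ and viewed, about 8 in all and at most 12, crops included, and the job is handed in when it is done.

```bash
mkdir -p pics; ls; python3 - <<'E'
from station import robot
import cv2
for n in("top","side"):
    im=robot.capture(n); cv2.imwrite(f"pics/{n}0.png",im[:,:,::-1]); print(n,robot.get_calibration(n))
print(robot.read_state())
E
```

```text
pics
top {'vertical_fov': 56.326880135180254, 'cx': 272.77256347094215, 'cy': 203.4785504883578, 'extrinsics': array([[-1.33530762e-02, -9.93494250e-01,  1.13096727e-01,
         5.41429336e+02],
       [-9.99836388e-01,  1.46466721e-02,  1.06147468e-02,
         4.71551276e+01],
       [-1.22021806e-02, -1.12936484e-01, -9.93527281e-01,
         7.51983330e+02],
       [ 0.00000000e+00,  0.00000000e+00,  0.00000000e+00,
         1.00000000e+00]])}
side {'vertical_fov': 44.96377651133234, 'cx': 284.089714339635, 'cy': 207.47258697499248, 'extrinsics': array([[-9.41037112e-01, -1.57293317e-01,  2.99512881e-01,
         3.72790977e+02],
       [-3.38212986e-01,  4.57877144e-01, -8.22168168e-01,
         8.11617745e+02],
       [-7.81854433e-03, -8.74989905e-01, -4.84078028e-01,
         4.92883534e+02],
       [ 0.00000000e+00,  0.00000000e+00,  0.00000000e+00,
         1.00000000e+00]])}
{'t': 0.1, 'joint_positions': array([ 9.53193946e-01,  2.59295086e-01,  1.53596206e+00, -4.27710745e-05,
        1.34801589e+00, -2.02803455e-01]), 'dq': array([-5.89292336e-04, -1.48895878e-03, -3.44043116e-03, -1.84654857e-05,
        1.63615643e-03,  3.33072470e-04]), 'joint_torque': array([ 3.75744828e-03, -4.46965063e+01, -2.91247898e+01, -4.14780770e-04,
        6.34749871e-03, -2.65596577e-05]), 'tcp_pos': array([221.37922044, 502.98474403, 244.54902625]), 'tool_rot': array([-0.59200928,  0.59247214,  0.38578226, -0.38687701]), 'contact_force': array([ 0.05402478, -0.30957327, -0.20640609]), 'wrist_torque': array([ 0.03435046,  0.05155641, -0.08055249]), 'finger_gap': 85.30244785605304}
```

View pics/top0.png

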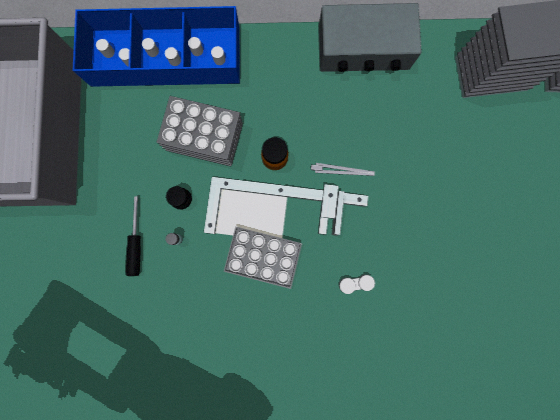

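View pics/side0.png

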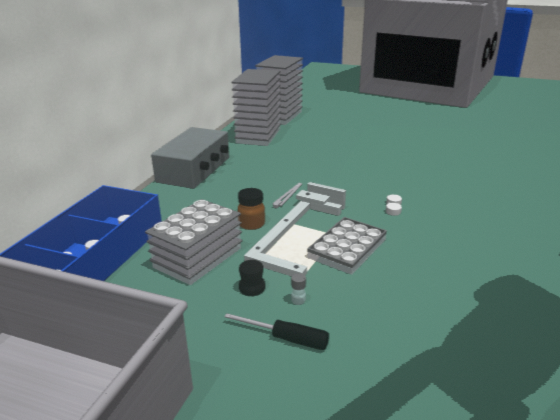

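The top view shows the nest's L at about cols 205-368, rows 178-235. The tray is at about (263,256), the clamp jaw near (325,215), the plate near (339,215) and the lens case at (357,285). Next I'll enlarge this area to get edges.

```bash
python3 - <<'E'
import cv2
im=cv2.imread("pics/top0.png")[165:305,195:380]
cv2.imwrite("pics/crop0.png",cv2.resize(im,None,fx=4.3,fy=4.3,interpolation=cv2.INTER_CUBIC))
E
```

```text
(no output)
```

View pics/crop0.png

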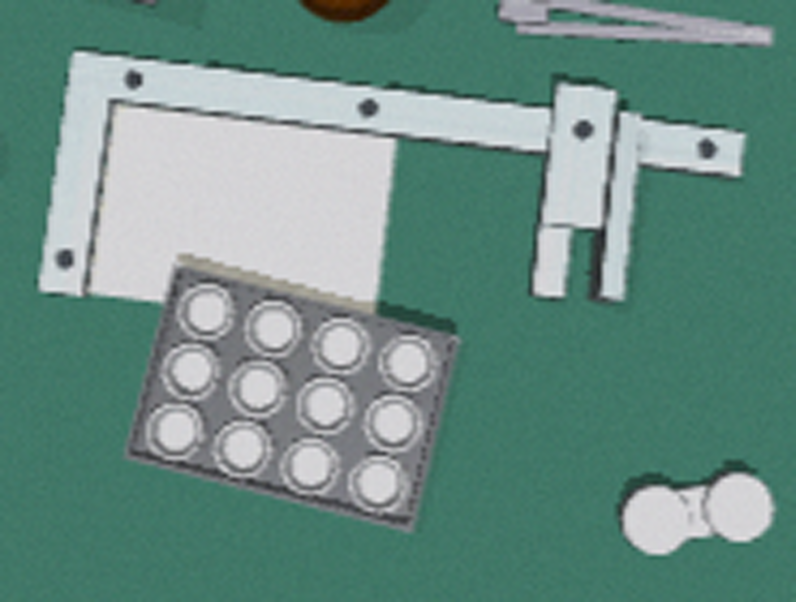

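The crop gives these edges, in crop pixels at 4.3x:

- **Rail:** top corners (73,52), (745,132), (742,176).
- **Inner corner:** (110,100).
- **Stop end:** (38,290), (85,297).
- **Tray top corners:** (180,265), (458,338), (412,530), (128,458).
- **Jaw face:** (540,225) to (533,297).
- **Plate top edge:** (640,115) to (624,300).

```bash
cat > h.py <<'E'
import numpy as np
from station import robot
from scipy.spatial.transform import Rotation as R
def cast(px,z,cam="top"):
    c=robot.get_calibration(cam); E=c["extrinsics"]; px=np.atleast_2d(px).astype(float)
    f=210/np.tan(np.radians(c["vertical_fov"]/2))
    d=np.c_[(px[:,0]-c["cx"])/f,(px[:,1]-c["cy"])/f,np.ones(len(px))]@E[:3,:3].T
    return (E[:3,3]+d*((z-E[2,3])/d[:,2])[:,None])[:,:2]
def crop(p,s=4.3,o=(195,165)): return (np.atleast_2d(p)+.5)/s-.5+np.array(o)
def fit(m,w):  # 2D rigid: w = R m + t
    m=np.array(m,float);mc,wc=m.mean(0),w.mean(0);H=(m-mc).T@(w-wc)
    a=np.arctan2(H[0,1]-H[1,0],H[0,0]+H[1,1]);r=rot(a);t=wc-r@mc
    return a,t,np.linalg.norm((m@r.T+t)-w,axis=1)
def rot(a): return np.array([[np.cos(a),-np.sin(a)],[np.sin(a),np.cos(a)]])
E
python3 - <<'E'
from h import *
np.set_printoptions(precision=3,suppress=True)
a,t,e=fit([(63,84),(63,-216),(43,-216),(43,64),(-45,84),(-45,64)],cast(crop([(73,52),(745,132),(742,176),(110,100),(38,290),(85,297)]),14))
print("nest",a,t,e)
b,u,e=fit([(43,64),(43,-64),(-43,-64),(-43,64)],cast(crop([(180,265),(458,338),(412,530),(128,458)]),20))
print("tray",b,u,e,"in nest",(u-t)@rot(a),b-a)
N=lambda p,z:(cast(crop(p),z)-t)@rot(a)
print("jaw",N([(540,225),(533,297)],19),"plate",N([(640,115),(624,300)],42))
print("case",N([(656,520),(740,507)],14))
s=robot.read_state(); q=s["tool_rot"]; print(R.from_quat(np.roll(q,-1)).as_matrix())
np.savez("nest.npz",a=a,t=t)
E
```

```text
nest -0.13658192340235933 [605.582  96.859] [0.777 0.622 0.123 0.41  0.788 0.8  ]
tray -0.26290447751965795 [525.463  74.333] [1.741 2.086 1.667 1.39 ] in nest [-76.306 -33.226] -0.12632255411729862
jaw [[  10.434 -130.043]
 [ -21.005 -130.458]] plate [[  59.998 -164.712]
 [ -18.71  -166.116]]
case [[-109.222 -193.762]
 [ -99.299 -228.908]]
[[ 0.403 -0.001 -0.915]
 [ 0.915 -0.001  0.403]
 [-0.002 -1.     0.   ]]
```

```bash
cat >> h.py <<'E'
import os
if os.path.exists("nest.npz"): _n=np.load("nest.npz"); A=float(_n["a"]); T=_n["t"]
def where():
    s=robot.read_state(); M=R.from_quat(np.roll(s["tool_rot"],-1)).as_matrix(); p=s["tcp_pos"]
    return s,M,np.r_[(p[:2]-T)@rot(A),p[2]]
def plan(x,y,z):
    s,M,n=where(); w=np.r_[T+rot(A)@[x,y],z]
    yd=rot(A)@[0,1]; X=np.r_[yd,0]; Y=np.array([0,0,-1.]); G=np.c_[X,Y,np.cross(X,Y)]
    tv=R.from_matrix(M.T@G).as_rotvec()/(2*np.pi)
    print("t",s["t"],"nest tcp",n.round(1),"target world",w.round(1),"shift",(M.T@(w-s["tcp_pos"])/150).round(3),"turn",tv.round(4),"F",s["contact_force"].round(1))
E
python3 -c "from h import *;plan(-165,-33,120)"
```

```text
t 0.1 nest tcp [-435.9  350.   244.5] target world [437.6  86.6 120. ] shift [-1.958  0.833 -2.438] turn [-0.0001 -0.0443 -0.0003] F [ 0.1 -0.3 -0.2]
```

```bash
python3 -m jog '-0.2 0 -0.25 0 -0.015 0;-0.42 0 -0.54 0 -0.03 0;-0.65 0 -0.81 0 -0.044 0;-0.65 0 -0.81 0 -0.044 0;-0.65 0 -0.81 0 -0.044 0' && python3 -c "from h import *;plan(-165,-33,120)"
```

```text
t: 0.72
tcp_pos: [293.5, 365.4, 245.3]
tool_rot: [0.534, -0.534, -0.464, 0.464]
contact_force: [1.1, 0.0, -0.0]
finger_gap: 85.3
t 0.725 nest tcp [-345.8  223.6  245.3] target world [437.6  86.6 120. ] shift [-1.707  0.834 -1.212] turn [-0.0001 -0.0006  0.0001] F [ 1.1  0.  -0. ]
```

```bash
python3 -m jog '-0.3 0 -0.2 0 0 0;-0.6 0 -0.4 0 0 0;-0.85 0 -0.6 0 0 0;-0.85 0 -0.6 0 0 0;-0.85 0 -0.6 0 0 0' && python3 -c "from h import *;plan(-165,-33,120)" && python3 -m jog '-0.3 0.2 -0.2 0 0 0;-0.6 0.4 -0.4 0 0 0;-0.85 0.65 -0.6 0 0 0;-0.857 0.834 -0.61 0 -0.0006 0;-0.857 0.834 -0.61 0 -0.0006 0;-0.857 0.834 -0.61 0 -0.0006 0'  && python3 -c "from h import *;plan(-165,-33,30)"
```

```text
t: 1.35
tcp_pos: [364.7, 227.6, 245.2]
tool_rot: [0.534, -0.533, -0.464, 0.464]
contact_force: [0.4, -0.5, 0.3]
finger_gap: 85.4
t 1.35 nest tcp [-256.5   96.8  245.2] target world [437.6  86.6 120. ] shift [-0.865  0.833 -0.612] turn [-0.0001 -0.0002  0.0001] F [ 0.4 -0.5  0.3]
t: 2.1
tcp_pos: [438.2, 88.0, 121.0]
tool_rot: [-0.532, 0.532, 0.466, -0.466]
contact_force: [-0.4, 0.5, -0.2]
finger_gap: 85.7
t 2.1 nest tcp [-164.6  -31.5  121. ] target world [437.6  86.6  30. ] shift [-0.01   0.607  0.003] turn [0.0001 0.0007 0.0001] F [-0.4  0.5 -0.2]
```

```bash
python3 -m jog '-0.01 0.3 0 0 0 0;-0.01 0.5 0 0 0 0;-0.01 0.64 0 0 0 0;-0.01 0.667 0 0 0 0;-0.01 0.667 0 0 0 0' && python3 - <<'E'
from h import *
import cv2
plan(-165,-33,10)
a=robot.capture("side");b=robot.capture("top")
o=np.hstack([cv2.resize(a[170:320,270:450],(400,333)),cv2.resize(b[180:330,190:370],(400,333))])
cv2.imwrite("pics/low.png",o[:,:,::-1])
E
```

```text
t: 2.72
tcp_pos: [438.6, 85.7, 21.3]
tool_rot: [-0.532, 0.533, 0.466, -0.465]
contact_force: [0.6, 0.6, -0.2]
finger_gap: 85.8
t 2.725 nest tcp [-163.9  -33.8   21.3] target world [437.6  86.6  10. ] shift [0.005 0.075 0.008] turn [0.0003 0.0005 0.    ] F [ 0.6  0.6 -0.2]
```

View pics/low.png

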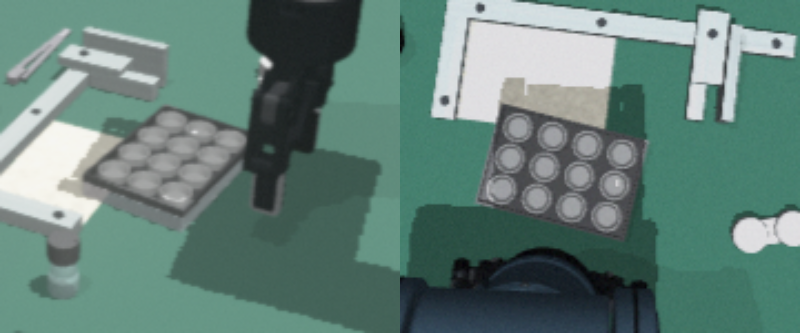

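The side view shows the near (+y) finger's tip at about side pixel (389,265), just behind the untouched tray. I'll ray-cast it to find the tip height.

```bash
python3 -c "
from h import *
for z in (5,10,15,20,25): print(z,(cast((389.3,264.6),z,'side')-T)@rot(A))
for z in (5,20):
  print('tray top-right/back corner check',z,(cast((270+248*.45,170+155*.45),z,'side')-T)@rot(A))"
```

```text
5 [[-160.61788553   -9.32255319]]
10 [[-162.33269576   -2.29497076]]
15 [[-164.04750599    4.73261167]]
20 [[-165.76231622   11.76019409]]
25 [[-167.47712646   18.78777652]]
tray top-right/back corner check 5 [[-125.58100931  -76.50481429]]
tray top-right/back corner check 20 [[-131.80265026  -53.35654552]]
```

The tips are at about TCP height when open, so I'll lower by 12 mm and begin the push. Tool -z is nest +x.

```bash
python3 -m jog '0 0.04 0 0 0.0005 0;0 0.08 0 0 0.0005 0;0 0.08 -0.05 0 0.0005 0;0 0.08 -0.1 0 0.0005 0;0 0.08 -0.14 0 0.0005 0;0 0.08 -0.18 0 0.0005 0;0 0.08 -0.22 0 0.0005 0;0 0.08 -0.26 0 0.0005 0;0 0.08 -0.3 0 0.0005 0;0 0.08 -0.34 0 0.0005 0;0 0.08 -0.38 0 0.0005 0;0 0.08 -0.38 0 0.0005 0' && python3 -c "from h import *;plan(-54,-33,10)"
```

```text
t: 4.32
tcp_pos: [495.3, 77.3, 8.3]
tool_rot: [-0.533, 0.534, 0.465, -0.464]
contact_force: [-0.3, -0.1, 0.9]
finger_gap: 85.1
t 4.325 nest tcp [-106.6  -34.4    8.3] target world [547.6  71.5  10. ] shift [ 0.01  -0.011 -0.351] turn [ 0.0002 -0.0002  0.    ] F [-0.3 -0.1  0.9]
```

```bash
python3 -m jog '0 0 -0.04 0 0 0;0 0 -0.08 0 0 0;0 0 -0.12 0 0 0;0 0 -0.16 0 0 0;0 0 -0.2 0 0 0;0 0 -0.24 0 0 0;0 0 -0.28 0 0 0;0 0 -0.31 0 0 0;0 0 -0.31 0 0 0' && python3 - <<'E'
from h import *
import cv2
plan(-54,-33,10)
a=robot.capture("side");b=robot.capture("top")
o=np.hstack([cv2.resize(a[170:320,230:410],(400,333)),cv2.resize(b[165:315,190:370],(400,333))])
cv2.imwrite("pics/push.png",o[:,:,::-1])
E
```

```text
t: 5.45
tcp_pos: [541.1, 70.9, 8.2]
tool_rot: [-0.533, 0.534, 0.465, -0.464]
contact_force: [0.4, -0.7, 0.1]
finger_gap: 85.6
t 5.45 nest tcp [-60.3 -34.5   8.2] target world [547.6  71.5  10. ] shift [ 0.01  -0.012 -0.042] turn [ 0.0002 -0.0002  0.    ] F [ 0.4 -0.7  0.1]
```

View pics/push.png

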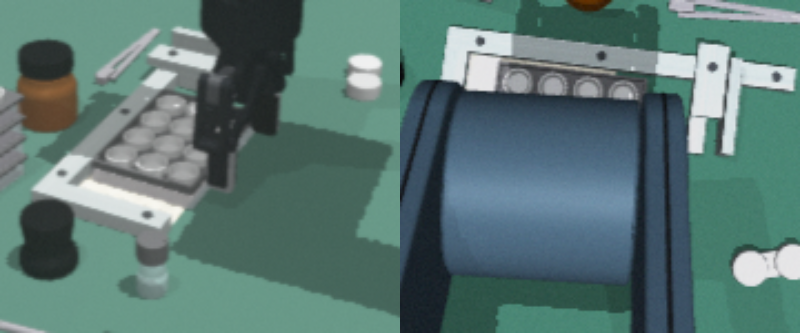

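The tray is almost at the rail: a thin wedge is left at crop (515-640, 60-75) in the top view. I'll push on in small steps until the force rises.

```bash
python3 -m jog '0 0 -0.015 0 0 0;0 0 -0.03 0 0 0;0 0 -0.04 0 0 0;0 0 -0.04 0 0 0' ; python3 -m jog '0 0 -0.01 0 0 0;0 0 -0.015 0 0 0;0 0 -0.015 0 0 0';  python3 -m jog '0 0 -0.01 0 0 0;0 0 -0.013 0 0 0;0 0 -0.013 0 0 0'; python3 -c "from h import *;plan(-54,-33,10)"
```

```text
t: 6.05
tcp_pos: [546.5, 70.2, 8.1]
tool_rot: [-0.533, 0.533, 0.464, -0.464]
contact_force: [-0.8, -0.6, 0.9]
finger_gap: 85.8
t: 6.42
tcp_pos: [546.9, 70.1, 7.9]
tool_rot: [0.534, -0.532, -0.464, 0.465]
contact_force: [-6.0, 1.1, 3.9]
finger_gap: 85.6
t: 6.8
tcp_pos: [546.9, 70.1, 7.7]
tool_rot: [0.535, -0.531, -0.463, 0.466]
contact_force: [-10.6, 1.4, 6.6]
finger_gap: 85.2
t 6.8 nest tcp [-54.5 -34.5   7.7] target world [547.6  71.5  10. ] shift [ 0.01  -0.016 -0.003] turn [-0.0011 -0.0002 -0.0001] F [-10.6   1.4   6.6]
```

The tray is flush: TCP x is -54.5 (expected -54) and the force rose to 10 N. I'll retreat, lift and close the fingers.

```bash
python3 -m jog '0 0 0.04 0 0 0;0 0 0.15 0 0 0;0 0 0.3 0 0 0;0 -0.3 0.3 0 0 0;0 -0.6 0.3 0 0 0;0 -0.6 0.3 0 0 0' && python3 -m jog '0 0 0 0 0 0;0 0 0 0 0 0' 0 && python3 - <<'E'
from h import *
import cv2
plan(20,-206,100)
E
```

```text
t: 7.55
tcp_pos: [509.5, 75.6, 102.0]
tool_rot: [-0.531, 0.536, 0.467, -0.462]
contact_force: [-0.2, -0.5, 0.2]
finger_gap: 85.2
t: 7.8
tcp_pos: [505.0, 75.8, 96.9]
tool_rot: [0.534, -0.533, -0.464, 0.465]
contact_force: [-0.6, -0.3, -0.7]
finger_gap: 51.4
t 7.8 nest tcp [-96.7 -34.5  96.9] target world [ 597.3 -109.9  100. ] shift [-1.142 -0.022 -0.78 ] turn [-0.0004 -0.0002 -0.    ] F [-0.6 -0.3 -0.7]
```

```bash
python3 -m jog '-0.3 0 -0.1 0 0 0;-0.6 0 -0.3 0 0 0;-0.8 0 -0.5 0 0 0;-0.8 0 -0.5 0 0 0' && python3 -m jog '-0.2 0 -0.15 0 0 0;-0.342 0 -0.28 0 0 0;-0.342 0 -0.28 0 0 0;-0.342 0 -0.28 0 0 0' && python3 - <<'E'
from h import *
import cv2
plan(20,-206,26)
a=robot.capture("side");b=robot.capture("top")
o=np.hstack([cv2.resize(a[150:300,230:410],(400,333)),cv2.resize(b[165:315,190:370],(400,333))])
cv2.imwrite("pics/cl.png",o[:,:,::-1])
E
```

```text
t: 8.3
tcp_pos: [564.9, -56.1, 96.8]
tool_rot: [-0.534, 0.534, 0.463, -0.464]
contact_force: [-0.9, -0.7, -0.6]
finger_gap: 0.2
t: 8.8
tcp_pos: [596.9, -108.5, 97.0]
tool_rot: [0.534, -0.532, -0.464, 0.465]
contact_force: [-1.1, 0.7, 0.3]
finger_gap: 0.2
t 8.8 nest tcp [  19.4 -204.7   97. ] target world [ 597.3 -109.9   26. ] shift [-0.009  0.474 -0.006] turn [-0.0005 -0.0001  0.0002] F [-1.1  0.7  0.3]
```

View pics/cl.png

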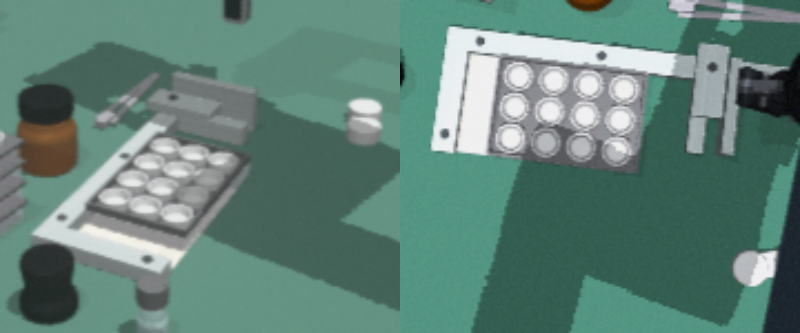

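The tray lies flush and square on the rail, with white seat visible to its left, and the fingers stand to the right of the plate. I'll descend and push the slide.

```bash
python3 -m jog '-0.02 0.2 0 0 0 0;-0.02 0.4 0 0 0 0;-0.02 0.474 0 0 0 0;-0.02 0.474 0 0 0 0' && python3 -m jog '0.06 0 0 0 0 0;0.12 0 0 0 0 0;0.16 0 0 0 0 0;0.2 0 0 0 0 0;0.24 0 0 0 0 0;0.28 0 0 0 0 0;0.32 0 0 0 0 0;0.36 0 0 0 0 0;0.4 0 0 0 0 0;0.44 0 0 0 0 0;0.48 0 0 0 0 0;0.48 0 0 0 0 0' && python3 - <<'E'
from h import *
import cv2
plan(20,-114.5,26)
a=robot.capture("side");b=robot.capture("top")
o=np.hstack([cv2.resize(a[150:300,230:410],(400,333)),cv2.resize(b[165:315,190:370],(400,333))])
cv2.imwrite("pics/cl2.png",o[:,:,::-1])
E
```

```text
t: 9.4
tcp_pos: [597.2, -112.2, 26.6]
tool_rot: [0.534, -0.533, -0.464, 0.465]
contact_force: [0.0, -0.1, 0.1]
finger_gap: 0.0
t: 10.9
tcp_pos: [607.6, -40.8, 26.9]
tool_rot: [0.533, -0.533, -0.465, 0.464]
contact_force: [-0.3, 0.3, -0.2]
finger_gap: 0.4
t 10.9 nest tcp [  20.8 -136.1   26.9] target world [609.8 -19.3  26. ] shift [0.144 0.006 0.005] turn [-0.0001 -0.0001  0.0001] F [-0.3  0.3 -0.2]
```

View pics/cl2.png

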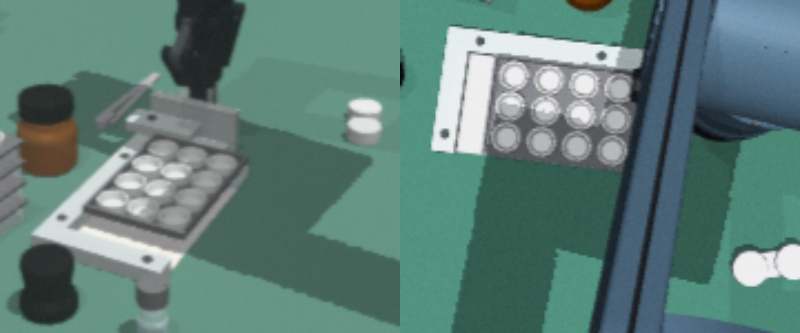

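The slide works: the jaw has reached the tray, which is still flush on the rail and starting to move left. I'll continue towards the stop.

```bash
python3 -m jog '0.025 0 0 0 0 0;0.05 0 0 0 0 0;0.075 0 0 0 0 0;0.1 0 0 0 0 0;0.12 0 0 0 0 0;0.12 0 0 0 0 0' && python3 -m jog '0.01 0 0 0 0 0;0.015 0 0 0 0 0;0.015 0 0 0 0 0' && python3 -c "from h import *;plan(20,-114.5,26)"
```

```text
t: 11.75
tcp_pos: [610.4, -23.2, 27.1]
tool_rot: [0.533, -0.533, -0.465, 0.464]
contact_force: [-1.0, -0.1, -0.3]
finger_gap: 0.2
t: 12.12
tcp_pos: [610.7, -21.6, 27.2]
tool_rot: [-0.533, 0.533, 0.464, -0.464]
contact_force: [-1.5, -2.9, -0.8]
finger_gap: -0.1
t 12.125 nest tcp [  21.2 -116.7   27.2] target world [609.8 -19.3  26. ] shift [0.015 0.008 0.008] turn [ 0.0001 -0.0002 -0.    ] F [-1.5 -2.9 -0.8]
```

```bash
for i in 1; do python3 -m jog '0.01 0 0 0 0 0;0.01 0 0 0 0 0;0.01 0 0 0 0 0'; done; python3 -m jog '0.01 0 0 0 0 0;0.01 0 0 0 0 0;0.01 0 0 0 0 0' ; python3 -c "from h import *;plan(20,-114.5,26)"
```

```text
t: 12.5
tcp_pos: [610.9, -20.0, 27.2]
tool_rot: [-0.533, 0.533, 0.465, -0.464]
contact_force: [-1.4, -2.8, 0.4]
finger_gap: 0.1
t: 12.88
tcp_pos: [611.2, -18.5, 27.2]
tool_rot: [-0.533, 0.533, 0.465, -0.464]
contact_force: [-0.0, -2.8, 1.0]
finger_gap: -0.0
t 12.875 nest tcp [  21.2 -113.6   27.2] target world [609.8 -19.3  26. ] shift [-0.006  0.008  0.008] turn [ 0.0001 -0.0002  0.    ] F [-0.  -2.8  1. ]
```

```bash
python3 -m jog '0.01 0 0 0 0 0;0.01 0 0 0 0 0;0.01 0 0 0 0 0'; python3 - <<'E'
from h import *
import cv2
plan(20,-114.5,26)
a=robot.capture("side");b=robot.capture("top")
o=np.hstack([cv2.resize(a[180:290,240:350],(400,400),interpolation=2),cv2.resize(b[170:270,190:290],(400,400),interpolation=2)])
cv2.imwrite("pics/cl3.png",o[:,:,::-1])
E
```

```text
t: 13.25
tcp_pos: [611.3, -17.1, 27.2]
tool_rot: [-0.533, 0.533, 0.465, -0.464]
contact_force: [0.2, -3.6, 0.5]
finger_gap: -0.1
t 13.25 nest tcp [  21.2 -112.1   27.2] target world [609.8 -19.3  26. ] shift [-0.016  0.008  0.008] turn [ 0.0001 -0.0002 -0.    ] F [ 0.2 -3.6  0.5]
```

View pics/cl3.png

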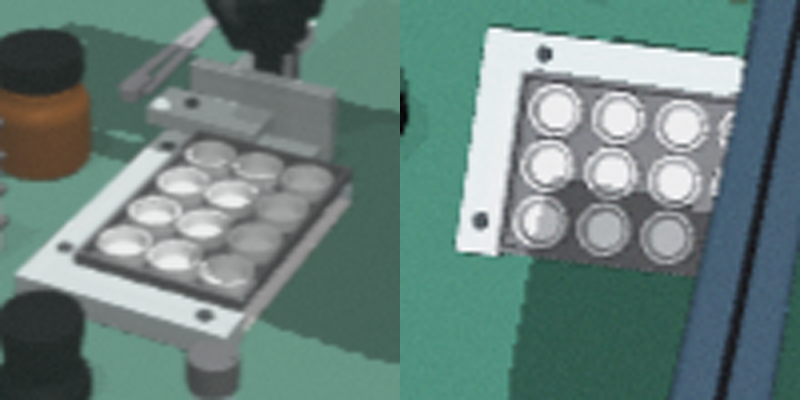

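The tray is essentially at the stop, with its left edge meeting the stop's inner edge at about crop (505-525, 75-250). I'll press until the force rises.

```bash
python3 -m jog '0.006 0 0 0 0 0;0.006 0 0 0 0 0;0.006 0 0 0 0 0'; python3 -m jog '0.006 0 0 0 0 0;0.006 0 0 0 0 0;0.006 0 0 0 0 0';python3 -m jog '0.006 0 0 0 0 0;0.006 0 0 0 0 0;0.006 0 0 0 0 0'
```

```text
t: 13.72
tcp_pos: [611.3, -17.1, 27.2]
tool_rot: [-0.533, 0.534, 0.464, -0.465]
contact_force: [0.1, -7.2, 1.2]
finger_gap: -0.3
t: 14.1
tcp_pos: [611.4, -17.0, 27.2]
tool_rot: [-0.533, 0.534, 0.464, -0.465]
contact_force: [-1.1, -8.7, 2.2]
finger_gap: -0.1
t: 14.48
tcp_pos: [611.4, -16.9, 27.2]
tool_rot: [-0.532, 0.534, 0.464, -0.465]
contact_force: [-2.0, -13.3, 1.8]
finger_gap: -0.5
```

The contact is firm: force up to 13 N with no further motion. I'll back off, lift clear and inspect.

```bash
python3 -m jog '-0.05 0 0 0 0 0;-0.25 0 0 0 0 0;-0.25 -0.3 0 0 0 0;-0.25 -0.6 0 0 0 0;-0.4 -0.7 0.3 0 0 0;-0.6 -0.7 0.7 0 0 0;-0.7 -0.7 1 0 0 0;-0.7 -0.7 1 0 0 0;-0.7 -0.7 1 0 0 0' && python3 - <<'E'
from h import *
import cv2
a=robot.capture("side");b=robot.capture("top")
cv2.imwrite("pics/fin_top.png",b[:,:,::-1]); cv2.imwrite("pics/fin_side.png",a[:,:,::-1])
cv2.imwrite("pics/fin.png",cv2.resize(b[165:305,195:380],None,fx=4.3,fy=4.3,interpolation=cv2.INTER_CUBIC)[:,:,::-1])
print(where()[2])
E
```

```text
t: 15.6
tcp_pos: [449.3, -97.7, 132.5]
tool_rot: [-0.533, 0.534, 0.465, -0.464]
contact_force: [-0.1, -0.5, -0.1]
finger_gap: 0.0
[-127.75243717 -213.99891826  132.35977912]
```

View pics/fin.png

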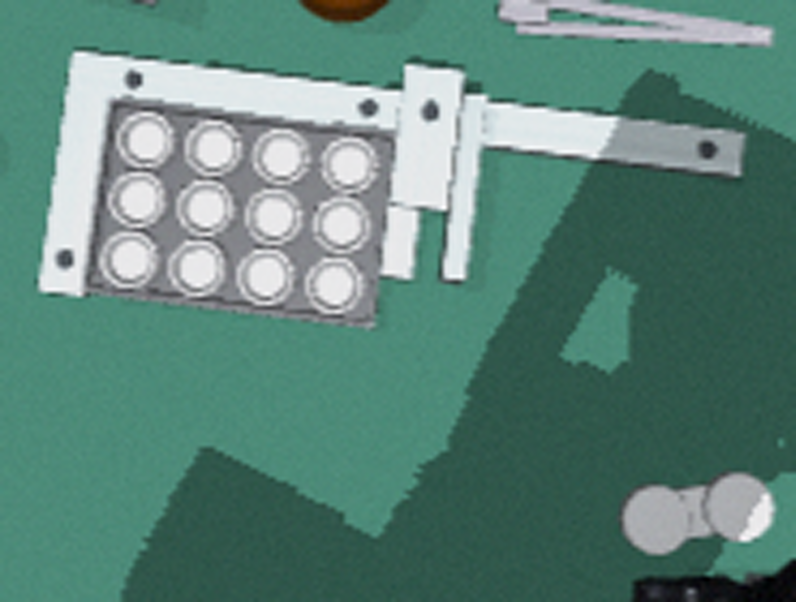

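View pics/fin_side.png

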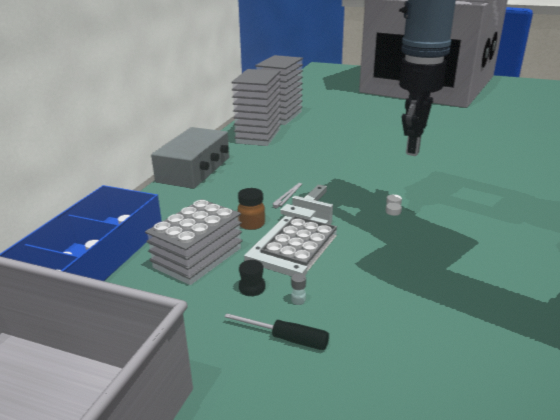

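The tray sits in the corner with the jaw on its right side, and the bystanders look undisturbed. I'll measure it using the corner wells: (146,138), (352,164), (335,285), (131,259).

```bash
python3 - <<'E'
from h import *
w=cast(crop([(146,138),(352,164),(335,285),(131,259)]),18)
d=(w[0]+w[3]-w[1]-w[2])/2; print("yaw err",np.arctan2(d[1],d[0])-np.pi/2-A, "centre",(w.mean(0)-T)@rot(A))
N=lambda p,z:(cast(crop(p),z)-T)@rot(A)
print("plate outer",N([(488,97),(465,281)],42),"-> closed -100; jaw top corner",N([(380,277)],19), "tray corners",N([(375,326),(110,100),(85,292),(395,133)],20))
E
```

```text
yaw err -0.004213351012148675 centre [0.5994724  0.08341284]
plate outer [[ 59.87427551 -99.89777387]
 [-18.95559709 -99.1357056 ]] -> closed -100; jaw top corner [[-20.51782714 -63.68497875]] tray corners [[-41.82934376 -64.07165005]
 [ 42.07795971  63.39943418]
 [-42.67993441  62.56511762]
 [ 42.73856502 -62.63595281]]
```

The measurements are well inside tolerance and the arm is clear, so I'm handing in.

```bash
python3 -c "from station import robot;print(robot.hand_in())"
```

```text
the job is handed in; nothing more can be done
None
```

The tray is seated and clamped, and I handed the job in at about 15.7 s of the 48 s allowed. The hand-in gives no verdict, so the result rests on my own checks below.

I pushed the tray with both open fingertips until it was flush on the rear rail, where the force rose to about 10 N. Then I pushed the clamp plate with closed fingers until the tray met the side stop, where the force rose to about 13 N with no further motion. After that I backed the arm clear.

**Last checks, from the top camera (calibration good to about 2 mm):**

| Check | Measured | Allowed |
|---|---|---|
| Tray x from seat | +0.6 mm | -4 to +3 mm |
| Tray y from seat | +0.1 mm | -4 to +3 mm |
| Tray squareness | 0.004 rad | 0.04 rad |
| Clamp travel | about 70 to 71 mm | 67 to 73 mm |

- **Bystanders:** they looked unmoved in the last pictures, but I judged that by eye and did not measure it.
- **Disagreement:** the clamp took about 2 mm more tool travel than I predicted. I put this down to the closed fingers being thinner than I assumed, since the picture shows the clamp fully closed. No check failed.

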